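# Gauge the rolling mill's gearbox level

## Robot

A 6-joint arm with a two-finger parallel gripper is mounted at the origin on the work surface. World frame = base frame: x ahead of the robot, y to its left, z up, the work surface at z = 0. Lengths are in m, angles in rad, forces in N, time in s.
With the tool pointing down it reaches from about 0.3 to 0.775 m from the base axis. Payload 14.6 kg.
Tool frame: the origin (TCP) lies between the finger pads; the fingertips stand ctrl.tip_extent ahead of it and the grasp point (between the pads) lies 3 mm ahead of it (ctrl.tip_extent is the distance from the TCP to the fingertips, in m); z points along the fingers, y is the line along which they close (so a half turn about z gives the same grasp; the last joint's range is limited). The gripper opens to 94 mm and grips with 3 to 60 N. Pads are 16 mm wide; open, the fingers measure 119 mm over their backs; the gripper's body (75 mm by 177 mm) begins 78 mm behind the grasp point.
Start: joints at [-0.067, 0.3, 1.521, -0, 1.321, -0.067], TCP at [0.55, -0, 0.227] pointing down, gripper open.
Joint ranges: [-3.03, 3.03], [-0.79, 2.21], [0.23, 2.52], [-1.04, 4.18], [0, 3.07], [-2.55, 2.55]. Speed limits (rad/s): [2.22, 2.22, 2.57, 3.14, 3.14, 3.14].

## Interface

Orientations are given as [roll, pitch, yaw] about the fixed x, y, z axes, in that order (R = Rz(yaw) Ry(pitch) Rx(roll)).
In Python, from station import ctrl, eyes gives the robot as it stands. The module is installed in compiled form; this text tells all that it offers.
- The arm moves only by the tool pendant, called after "Emit:" by a JSON object that holds its "name" and its "arguments", one argument or row to a line. Schema: {"type":"object","properties":{"moves":{"type":"array","items":{"type":"array","prefixItems":[{"type":"array","items":{"type":"number"},"minItems":3,"maxItems":3},{"type":"array","items":{"type":"number"},"minItems":3,"maxItems":3}],"minItems":2,"maxItems":2},"minItems":1,"maxItems":10},"jaw":{"type":"number"},"grip_n":{"type":"number"},"only":{"type":"string"},"quiet":{"type":"boolean"},"lines":{"type":"string"}},"required":["moves"],"additionalProperties":false}. moves is a list of rows, 1 to 10 of them, each written [[dx, dy, dz], [rx, ry, rz]]: dx, dy, dz in m, then a rotation vector rx, ry, rz in rad; each row shifts and turns the commanded pose from where the row before left it, along the tool's axes as they then stand; what a row does not reach is not made up. A row lasts 1/10 s, in which the tool goes at most 0.05 m and 0.15 rad, less where a joint would pass 70% of its speed; a pose out of reach is approached as far as the arm can. jaw is the finger opening in m, set as the call begins (left out keeps the last). The fingers move at their own pace and stop on an object; grip_n is the grip in N (left out, the last holds). Time passes only in rows, so rows that do not move let the fingers close. The tool returns the time, the measured TCP pose, the force, the opening and the grip force at its end. only (a regular expression) keeps the lines of the reply that match it, lines (a string "A,B") keeps lines A to B, and quiet returns only ok. Input that does not fit is refused with a message, and nothing moves.
- ctrl.get_obs(): the state, without advancing time (a new reading comes with each control period).
- eyes.camera(name): name is "scene" or "side" or "wrist"; returns a dict with "pixels" (420x560x3 uint8, blue, green, red), "fx", "fy", "cx", "cy" (pixels), "extrinsics" (4x4, takes a point from camera to world coordinates). Camera axes: x right, y up, looking along -z (the intrinsics and any distortion apply to the point x, -y, -z); pixel columns grow to the right and rows downward; lengths in m; the calibration is good to about 2 mm. The wrist camera is an equidistant fisheye: a pixel r from the principal point sees the ray r / f radians off the axis. A picture is of the moment at which its call begins. There is no depth.
- ctrl.hand_in(): hands the job in; it is judged then, once.
The state is a dict: "time_s": time; "qpos": joint angles; "joint_vel": joint speeds; "tau": joint torques, N m; "ee_pos": TCP position; "eef_rot": TCP orientation; "force": force on the tool from outside, world axes, zero at the start; "moment": the same for the moment, N m; "grip_width": finger opening in m; "grip_force": force on a finger pad.
Only numpy, scipy, OpenCV 4.12 (cv2) and the standard library are available. Lean on these libraries where they do the work, as an engineer would, in place of code of your own. Each camera call takes 0.05 s, during which the arm holds its last target. There are 200 camera calls.

## Task

Check the gearbox level of the jeweller's rolling mill: take the gauge rod (the one with the round collar) from the cradle, slide it gently down the sloping guide tube on the mill until its collar stops on the tube's mouth, then draw it right out again. Finish while still holding the rod in the gripper, level and still, with its tip about 10 cm above the middle of the white reading tile. Leave everything else where it is.

Things in the scene. Friction and masses are not known exactly. Their poses are not given: they have to be found in the camera images.
- gauge_rod: steel gauge rod, 206 mm, ~100 g. Origin on its axis mid-grip, x axis along it to the tip. Flat-sided grip 80 mm long (x -40 to 40), 14 wide (y), 18 high (z); 8 mm neck; round collar 36 mm across (x 55 to 61); 8 mm shaft, rounded tip at x 166. Balances ~25 mm tipward of the origin. Starts level in the cradle, axis 50 mm above the table, its 14 mm width level, so gripped across y from above
- collar_face (a point): point on the gauge rod's axis at the collar's face towards the tip, 61 mm from the rod's origin
- rod_tip (a point): the gauge rod's tip, on its axis, 166 mm from its origin; moves with the rod
- guide_tube: fixed steel tube on the mill's gearbox. Origin at the centre of its mouth (rim plane), 115 mm above the table; z axis along the tube, out of the mouth, rising 35 degrees above level. Bore 14 mm; the mouth flares over the last 22 mm to about 30 mm inside, 38 mm outside. 115 mm deep, so the collar lands on the rim before the tip reaches the end
- mill: fixed green and steel rolling mill; origin on the table straight below the tube's mouth, y axis: level direction to which the tube opens. Only the tube and its bracket from y 0 to -105 mm; behind, the gearbox, 140 mm wide (x), 130 high; then the roll stand to y -350 mm, 210 high; base plate 150 wide, 12 thick, from y -50
- cradle: fixed wooden rod cradle, 160 mm (x, along the rods) by 150 (y), origin under its centre, base board 12 thick. Holds two rods parallel, tips to +x, axes at y +47.5 and -47.5 mm (which is where varies), grip centres at x -30. Open-topped notched rests, 10 mm thick, up to 56 mm high, at x -64 and 62; rods lift straight up
- tile_top (a point): centre of the top face of the fixed white ceramic reading tile, 110 mm square, 8 mm thick, flat on the table
- mandrel: bystander: stepped steel mandrel, 199 mm long, round 18 mm handle and no collar, lying beside the gauge rod in the cradle; origin at the handle's middle, on its axis
- jar: bystander: jar, 48 mm across, 55 mm high, origin under its centre
- pliers: bystander: flat-nose pliers lying flat, 130 mm long, about 15 mm high
- bead_tray: bystander: white divided bead tray 130 x 100 x 22 mm
- dish: bystander: white dish, 90 mm across, 20 mm high
- hammer: bystander: small hammer lying down
- tape: bystander: paper tape roll, 90 mm across, 22 mm high
- bench_block: bystander: steel bench block 60 x 60 x 20 mm
Not all that is in view belongs to the job. What is shaped like the gauge_rod but turquoise is not meant.

How it is judged:
On the way, in this order (a step that is already met when the one before it is completed fails the run):
1. the gauge rod's collar is seated on the mouth of the guide tube (distance between collar_face and guide_tube below 0.005 m and angle between the x axis of gauge_rod and the z axis of guide_tube, either way round below 0.09 rad), for 0.1 s.
2. the gauge rod is drawn right out of the guide tube (z of rod_tip in the frame of guide_tube above 0.008 m), for 0.1 s.
At the end, for the whole second after the job is handed in: the gauge rod is held by the fingers alone (touching no mill, cradle or bystander), at rest, level within 7 degrees, its tip within 35 mm of the tile's centre seen from above and 60 to 150 mm above the tile's top (contact force between the fingers and gauge_rod above 2 N and horizontal distance between rod_tip and tile_top below 0.035 m and z of rod_tip in the frame of tile_top between 0.06 and 0.15 m and angle between gauge_rod's own x axis and vertical between 1.4508 and 1.6908 rad and linear speed of gauge_rod below 0.02 m/s and angular speed of gauge_rod below 0.15 rad/s and contact force between gauge_rod and mill below 0.1 N and contact force between gauge_rod and cradle below 0.1 N and contact force between gauge_rod and mandrel below 0.1 N and contact force between gauge_rod and jar below 0.1 N and contact force between gauge_rod and pliers below 0.1 N and contact force between gauge_rod and bead_tray below 0.1 N and contact force between gauge_rod and dish below 0.1 N and contact force between gauge_rod and hammer below 0.1 N and contact force between gauge_rod and tape below 0.1 N and contact force between gauge_rod and bench_block below 0.1 N); the arm keeps its last pose, push and grip.
It fails at once if the rod is rammed into the mill or its tube (over 40 N) (contact force between gauge_rod and mill above 40 N).
It fails at once if another thing is disturbed (moved over 30 mm) (distance of any of mandrel, jar, pliers, bead_tray, dish, hammer, tape, bench_block from where it was at the start of the episode above 0.03 m).
It also fails if it takes over 54 s, if anything falls off the work surface, if the arm or the gripper's body presses on something with over 40 N, if the wrist force passes 120 N, or if a joint passes its speed limit or range.

## Working session

There is one attempt and no reset: what is moved stays moved. The work goes in short steps, Python scripts to look and compute and a tool call to move; the robot and the scene stay as the last step left them, time stands still between calls to the robot, and variables do not carry over. Pictures are saved under pics/ and viewed, at most 10 in all, crops included, and the job is handed in when it is done.

```bash
mkdir -p pics; cat > h.py <<'E'
import numpy as np, cv2
from station import ctrl, eyes
from scipy.spatial.transform import Rotation as R
def ray(c,u,v,fish=False):
    x=(u-c["cx"]);y=(v-c["cy"])
    if fish:
        r=np.hypot(x,y)+1e-9;f=c["fx"];t=r/f
        d=np.array([np.sin(t)*x/r,-np.sin(t)*y/r,-np.cos(t)])
    else: d=np.array([x/c["fx"],-y/c["fy"],-1.])
    E=np.array(c["extrinsics"]);d=E[:3,:3]@d
    return E[:3,3],d/np.linalg.norm(d)
def onz(c,u,v,z,fish=False):
    o,d=ray(c,u,v,fish);return o+d*(z-o[2])/d[2]
def proj(c,p):
    E=np.array(c["extrinsics"]);q=E[:3,:3].T@(np.array(p)-E[:3,3])
    return c["cx"]+c["fx"]*q[0]/-q[2], c["cy"]-c["fy"]*q[1]/-q[2]
E
python3 - <<'E'
from h import *
import pickle
for n in ["scene","side","wrist"]:
    c=eyes.camera(n);pickle.dump(c,open(n+".pkl","wb"));cv2.imwrite(f"pics/{n}0.png",c["pixels"])
    print(n,c["fx"],c["cx"],c["cy"],np.round(c["extrinsics"],3).tolist())
o=ctrl.get_obs();print(o,ctrl.tip_extent)
E
```

```text
scene 485.63096234987967 278.19347190265984 207.78490053458654 [[-0.84, -0.384, 0.383, 0.954], [0.543, -0.609, 0.579, 0.666], [0.011, 0.694, 0.72, 0.916], [0.0, 0.0, 0.0, 1.0]]
side 413.2376107482221 283.48929323009537 213.01234143183478 [[0.962, 0.204, -0.184, 0.295], [-0.274, 0.754, -0.596, -0.664], [0.017, 0.624, 0.781, 1.013], [0.0, 0.0, 0.0, 1.0]]
wrist 325.19226210127806 281.4816651136382 207.45669442421382 [[1.0, -0.001, 0.001, 0.551], [0.001, 0.972, 0.233, 0.066], [-0.001, -0.233, 0.972, 0.384], [0.0, 0.0, 0.0, 1.0]]
{'time_s': 0.15, 'qpos': array([-6.66174979e-02,  3.00320231e-01,  1.52139378e+00,  2.77601854e-06,
        1.32067922e+00, -6.66149290e-02]), 'joint_vel': array([-0.00064679, -0.00135772, -0.00144858,  0.00021109, -0.00010014,
        0.00066661]), 'tau': array([-2.50185103e-04, -5.31960297e+01, -3.52822959e+01,  7.07691838e-02,
        2.35654798e-02, -3.66386917e-05]), 'ee_pos': array([ 5.49841260e-01, -1.29652367e-06,  2.27048315e-01]), 'eef_rot': array([-3.14079403e+00, -5.59743337e-05,  1.57079305e+00]), 'force': array([-0.23777537, -0.37463449,  0.12744134]), 'moment': array([0.02688627, 0.01740155, 0.00407487]), 'grip_force': 0.0, 'grip_width': 0.09438288705557066} 0.022
```

View pics/scene0.png

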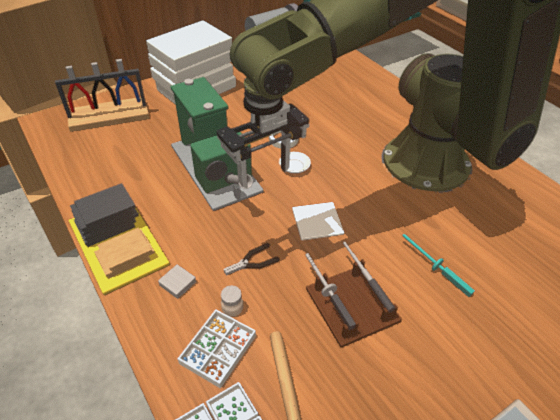

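View pics/side0.png

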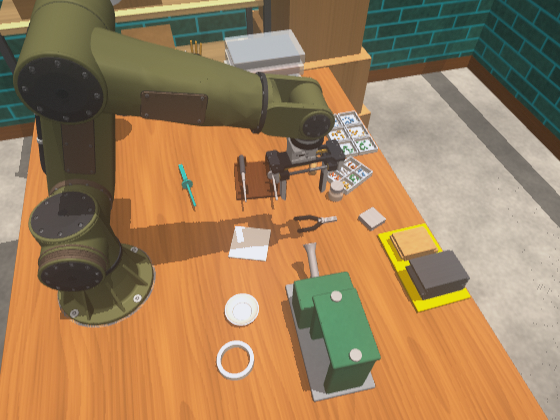

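View pics/wrist0.png

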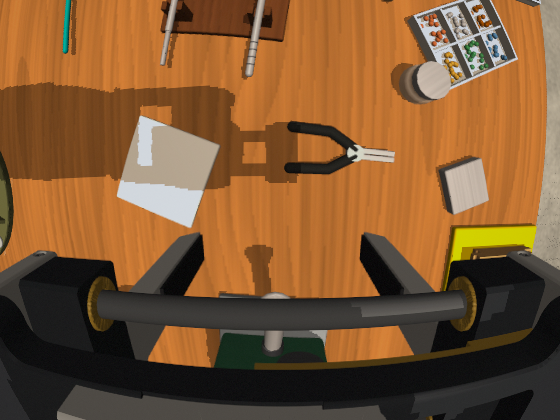

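The scene picture shows the cradle at about (352,300) with two rods, the mill at (215,150), and the tile at (318,220). In the wrist picture the tile is at (168,172), the pliers at (340,150), and the tube mouth at about (275,300). I'll zoom in to tell the two rods apart.

```bash
python3 - <<'E'
from h import *
a=cv2.imread("pics/scene0.png")[225:350,280:420];b=cv2.imread("pics/side0.png")[140:215,220:300]
s=cv2.imread("pics/side0.png")[225:300,280:360]
A=cv2.resize(a,(560,500),interpolation=3)[:,:460]
B=np.vstack([cv2.resize(b,(266,250),interpolation=3),cv2.resize(s,(266,250),interpolation=3)])
cv2.imwrite("pics/crop1.png",np.hstack([A,B]))
E
```

```text
(no output)
```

View pics/crop1.png

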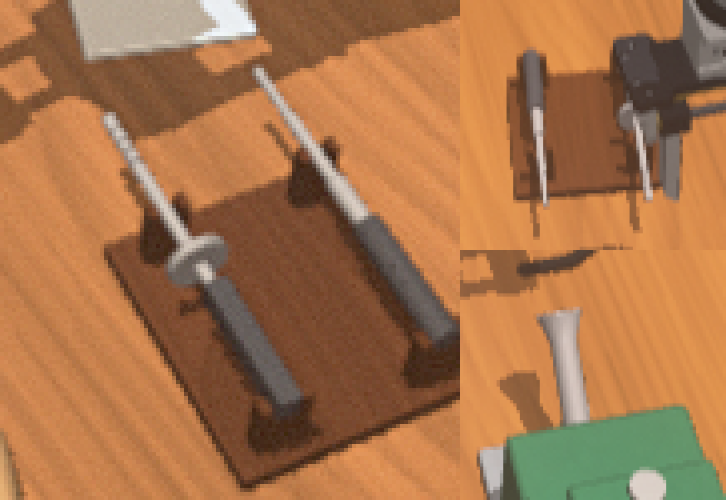

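The collared rod is the left one in the scene, at larger world x. Its collar is near scene (329,290), its tip near (307,254), and its grip end near (351,325). The side view puts the tube mouth at about (310,245).

```bash
python3 - <<'E'
from h import *
import pickle
S,D,W=[pickle.load(open(n+".pkl","rb")) for n in ("scene","side","wrist")]
p=lambda *a:print(a[0],np.round(a[1],4))
t=onz(S,307.3,254.5,.05);g=onz(S,351.5,325,.05);p("tip scene",t);p("gripend",g);print(np.linalg.norm(t-g))
p("tip wrist",onz(W,248,74,.05,True))
p("tile wrist",onz(W,168,171,.008,True)); p("tile scene",onz(S,318,221,.008)); p("tile side",onz(D,250,243,.008))
for q in [(143,116),(218,145),(192,226),(118,196)]: p("corner",onz(W,*q,.008,True))
p("mouth side",onz(D,310,246,.115))
p("turq wr tip",onz(S,404,236,.0))
E
```

```text
tip scene [0.5162 0.1281 0.05  ]
gripend [0.5453 0.3234 0.05  ]
0.19742889420209986
tip wrist [0.5163 0.1257 0.05  ]
tile wrist [0.4128 0.0213 0.008 ]
tile scene [0.4097 0.0283 0.008 ]
tile side [0.4063 0.0201 0.008 ]
corner [0.382  0.0901 0.008 ]
corner [0.4764 0.0507 0.008 ]
corner [ 0.4395 -0.0478  0.008 ]
corner [ 0.3394 -0.009   0.008 ]
mouth side [ 0.5436 -0.1031  0.115 ]
turq wr tip [0.2534 0.1782 0.    ]
```

Emit:
{"name": "pendant", "arguments": {
  "moves": [
    [[0.03, -0.005, 0], [0, 0, 0.03]],
    [[0.04, -0.005, 0], [0, 0, 0.04]],
    [[0.04, -0.005, 0], [0, 0, 0.04]],
    [[0.04, -0.005, 0], [0, 0, 0.04]],
    [[0.02, 0, 0], [0, 0, 0]],
    [[0, 0, 0], [0, 0, 0]],
    [[0, 0, 0], [0, 0, 0]]
  ],
  "jaw": 0.094
}}

```text
time_s: 0.85
ee_pos: [0.5413, 0.1703, 0.2271]
eef_rot: [-3.141, 0.0, 1.422]
force: [0.7, -0.7, -0.2]
grip_width: 0.094
grip_force: 0.0
```

```bash
python3 - <<'E'
from h import *
import pickle
ims=[]
for n in ["scene","side","wrist"]:
    c=eyes.camera(n);pickle.dump(c,open(n+"1.pkl","wb"));ims.append(c["pixels"])
W=ims[2];
a=cv2.resize(ims[0][75:215,165:275],(330,420),interpolation=3)
b=cv2.resize(ims[1][225:400,275:390],(276,420),interpolation=3)
cv2.imwrite("pics/mill1.png",np.hstack([a,b])); cv2.imwrite("pics/wrist1.png",W)
E
```

```text
(no output)
```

View pics/mill1.png

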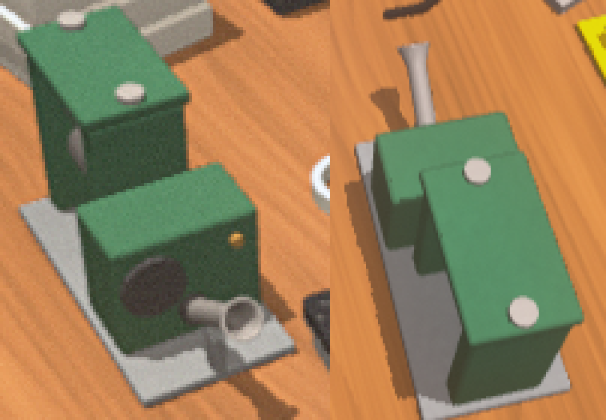

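View pics/wrist1.png

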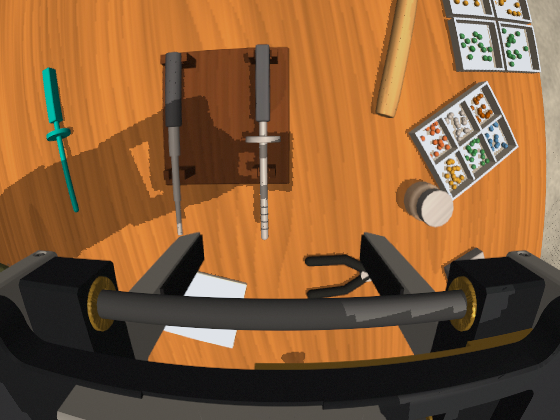

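Wrist view: gauge rod tip at (265,238), collar at (263,140), grip end near (263,45). In the mill crops, the tube mouth is at scene (245.7,181.3) and side (309.7,244). The gearbox top front edge runs from crop (100,258) to (257,208).

```bash
python3 - <<'E'
from h import *
import pickle
S,D,W=[pickle.load(open(n+"1.pkl","rb")) for n in ("scene","side","wrist")]
p=lambda *a:print(a[0],np.round(a[1],4))
s=lambda x,y,z:onz(S,165+x/3,75+y/3,z)
d=lambda x,y,z:onz(D,275+(x-330)/2.4,225+y/2.4,z)
p("mouth scene",s(242,319,.115)); p("mouth side",d(413.5,46,.115))
o1,d1=ray(S,165+242/3,75+319/3);o2,d2=ray(D,275+83.5/2.4,225+46/2.4)
A=np.stack([d1,-d2],1);k=np.linalg.lstsq(A,o2-o1,rcond=None)[0];P,Q=o1+k[0]*d1,o2+k[1]*d2;p("tri",P);p("tri",Q)
def seg(n,a,b):
    v=b-a;print(n,np.round(a,4),np.round(b,4),"len",round(np.linalg.norm(v),4),"ang",round(np.degrees(np.arctan2(v[1],v[0])),2))
seg("gear front",s(257,208,.13),s(100,258,.13)); seg("gear back",s(220,165,.13),s(80,210,.13)); seg("gear left",s(80,210,.13),s(100,258,.13))
seg("gear right",s(220,165,.13),s(257,208,.13))
seg("base front",s(298,350,.012),s(145,403,.012)); seg("base left",s(20,208,.012),s(145,403,.012))
seg("base side-left",d(425,415,.012),d(358,145,.012)); seg("gear front side",d(375,136,.13),d(507,113,.13))
seg("gear left side",d(391,200,.13),d(375,136,.13))
# rod in wrist: central line by dark/grey within columns 245..285
g=cv2.cvtColor(W["pixels"],cv2.COLOR_BGR2HSV)
def mid(r,a=250,b=280):
    m=(g[r,a:b,1]<90); c=np.where(m)[0]+a; return (c.min()+c.max())/2,c.max()-c.min()+1
pts=[]
for r in list(range(60,118,6)):
    try:
        u,w=mid(r);q=onz(W,u,r,.059,True);pts.append(q);print(r,u,w,np.round(q,4))
    except ValueError: print(r,"none")
for r in list(range(186,237,8)):
    u,w=mid(r);q=onz(W,u,r,.052,True);pts.append(q);print(r,u,w,np.round(q,4))
pts=np.array(pts);f=np.polyfit(pts[:,1],pts[:,0],1);print("line x=",f,np.degrees(np.arctan(f[0])))
p("tip",onz(W,265,239,.05,True));p("collar",onz(W,263,140,.05,True));p("gripend",onz(W,262.5,45,.059,True))
t=[onz(W,u,v,.008,True) for u,v in [(247,284),(233,348)]];print(t)
E
```

```text
mouth scene [ 0.5451 -0.0951  0.115 ]
mouth side [ 0.5449 -0.0975  0.115 ]
tri [ 0.5445 -0.0963  0.1138]
tri [ 0.5453 -0.0967  0.1137]
gear front [ 0.4717 -0.1946  0.13  ] [ 0.6147 -0.2069  0.13  ] len 0.1435 ang -4.9
gear back [ 0.4687 -0.2641  0.13  ] [ 0.6011 -0.2725  0.13  ] len 0.1327 ang -3.61
gear left [ 0.6011 -0.2725  0.13  ] [ 0.6147 -0.2069  0.13  ] len 0.067 ang 78.3
gear right [ 0.4687 -0.2641  0.13  ] [ 0.4717 -0.1946  0.13  ] len 0.0695 ang 87.47
base front [ 0.4708 -0.1314  0.012 ] [ 0.6162 -0.1458  0.012 ] len 0.1461 ang -5.67
base left [ 0.5967 -0.4472  0.012 ] [ 0.6162 -0.1458  0.012 ] len 0.302 ang 86.29
base side-left [ 0.4516 -0.439   0.012 ] [ 0.4705 -0.1447  0.012 ] len 0.2949 ang 86.33
gear front side [ 0.4692 -0.2008  0.13  ] [ 0.6075 -0.2111  0.13  ] len 0.1387 ang -4.26
gear left side [ 0.4639 -0.2715  0.13  ] [ 0.4692 -0.2008  0.13  ] len 0.0709 ang 85.76
60 262.0 15 [0.544  0.3093 0.059 ]
66 262.0 13 [0.5431 0.303  0.059 ]
72 261.5 14 [0.5417 0.2969 0.059 ]
78 261.5 14 [0.5408 0.2908 0.059 ]
84 261.5 14 [0.5398 0.2847 0.059 ]
90 262.5 14 [0.5399 0.2785 0.059 ]
96 262.5 14 [0.539  0.2725 0.059 ]
102 262.5 14 [0.5381 0.2665 0.059 ]
108 262.5 14 [0.5372 0.2605 0.059 ]
114 262.5 14 [0.5362 0.2545 0.059 ]
186 263.0 7 [0.5248 0.1815 0.052 ]
194 263.0 7 [0.5234 0.1731 0.052 ]
202 263.5 8 [0.5226 0.1646 0.052 ]
210 264.0 7 [0.5217 0.156  0.052 ]
218 264.0 7 [0.5203 0.1474 0.052 ]
226 264.0 7 [0.5188 0.1386 0.052 ]
234 264.0 7 [0.5173 0.1297 0.052 ]
line x= [0.14773306 0.49830978] 8.403695524352232
tip [0.5172 0.1233 0.05  ]
collar [0.5322 0.2285 0.05  ]
gripend [0.5468 0.3249 0.059 ]
[array([0.47942996, 0.05155157, 0.008     ]), array([ 0.4383718 , -0.05020183,  0.008     ])]
```

Emit:
{"name": "pendant", "arguments": {
  "moves": [
    [[0.034, -0.006, 0], [0, 0, 0]],
    [[0.034, -0.006, 0], [0, 0, 0]],
    [[0.033, -0.006, 0], [0, 0, 0]],
    [[0, 0, 0.03], [0, 0, 0]],
    [[0, 0, 0.03], [0, 0, 0]],
    [[0, 0, 0.03], [0, 0, 0]],
    [[0, 0, 0.03], [0, 0, 0]],
    [[0, 0, 0.03], [0, 0, 0]],
    [[0, 0, 0.014], [0, 0, 0]],
    [[0, 0, 0.01], [0, 0, 0]]
  ],
  "jaw": 0.094
}}

```text
time_s: 2.0
ee_pos: [0.5388, 0.2724, 0.0528]
eef_rot: [-3.141, 0.0, 1.42]
force: [-0.3, -0.2, 0.2]
grip_width: 0.0944
grip_force: 0.0
```

Emit:
{"name": "pendant", "arguments": {
  "moves": [
    [[0, 0, 0], [0, 0, 0]],
    [[0, 0, 0], [0, 0, 0]],
    [[0, 0, 0], [0, 0, 0]],
    [[0, 0, 0], [0, 0, 0]],
    [[0, 0, 0], [0, 0, 0]],
    [[0, 0, 0], [0, 0, 0]]
  ],
  "jaw": 0,
  "grip_n": 30
}}

```text
time_s: 2.6
ee_pos: [0.5388, 0.2731, 0.0538]
eef_rot: [3.141, -0.0, 1.421]
force: [-0.7, -0.3, 0.6]
grip_width: 0.0493
grip_force: 0.0
```

Emit:
{"name": "pendant", "arguments": {
  "moves": [
    [[0, 0, 0], [0, 0, 0]],
    [[0, 0, 0], [0, 0, 0]],
    [[0, 0, 0], [0, 0, 0]],
    [[0, 0, 0], [0, 0, 0]],
    [[0, 0, 0], [0, 0, 0]],
    [[0, 0, 0], [0, 0, 0]],
    [[0, 0, 0], [0, 0, 0]]
  ],
  "jaw": 0,
  "grip_n": 30
}}

```text
time_s: 3.3
ee_pos: [0.5387, 0.273, 0.0535]
eef_rot: [3.142, -0.0, 1.421]
force: [-0.1, 0.3, -1.2]
grip_width: 0.0135
grip_force: 30.0
```

Emit:
{"name": "pendant", "arguments": {
  "moves": [
    [[0, 0, -0.015], [0, 0, 0]],
    [[0, 0, -0.03], [0, 0, 0]],
    [[0, 0, -0.04], [0, 0, 0]],
    [[0, 0, -0.04], [0, 0, 0]],
    [[0, 0, -0.03], [0, 0, 0]],
    [[0, 0, -0.013], [0, 0, -0.08]],
    [[0, 0, 0], [0, 0, 0]],
    [[0, 0, 0], [0, 0, 0]]
  ]
}}

```text
time_s: 4.1
ee_pos: [0.5385, 0.2729, 0.2213]
eef_rot: [-3.141, 0.0, 1.499]
force: [-0.2, -0.3, -1.6]
grip_width: 0.0138
grip_force: 30.0
```

Emit:
{"name": "pendant", "arguments": {
  "moves": [
    [[-0.02, 0.003, 0], [0, 0, 0]],
    [[-0.035, 0.005, 0], [0, 0, 0]],
    [[-0.04, 0.006, 0], [0, 0, 0]],
    [[-0.04, 0.006, 0], [0, 0, 0]],
    [[-0.04, 0.006, 0], [0, 0, 0]],
    [[-0.03, 0.004, 0], [0, 0, 0]],
    [[-0.0165, 0.002, 0], [0, 0, 0]],
    [[0, 0, 0], [0, 0, 0]],
    [[0, 0, 0], [0, 0, 0]]
  ]
}}

```text
time_s: 5.0
ee_pos: [0.555, 0.0505, 0.221]
eef_rot: [-3.141, -0.0, 1.5]
force: [-0.3, 0.3, -1.5]
grip_width: 0.0142
grip_force: 30.0
```

Rod lifted. Now the tilt.

Emit:
{"name": "pendant", "arguments": {
  "moves": [
    [[0, 0, 0], [0, 0.05, 0]],
    [[0, 0, 0], [0, 0.1, 0]],
    [[0, 0, 0], [0, 0.11, 0]],
    [[0, 0, 0], [0, 0.11, 0]],
    [[0, 0, 0], [0, 0.11, 0]],
    [[0, 0, 0], [0, 0.09, 0]],
    [[0, 0, 0], [0, 0.041, 0]],
    [[0, 0, 0], [0, 0, 0]],
    [[0, 0, 0], [0, 0, 0]],
    [[0, 0, 0], [0, 0, 0]]
  ]
}}

```text
time_s: 6.0
ee_pos: [0.5552, 0.0507, 0.2217]
eef_rot: [3.141, -0.61, 1.502]
force: [0.5, 0.2, -0.9]
grip_width: 0.0141
grip_force: 30.0
```

```bash
python3 - <<'E'
from h import *
import pickle
o=ctrl.get_obs();Rm=R.from_euler("xyz",o["eef_rot"]).as_matrix();print(np.round(Rm,3).tolist(),np.round(o["qpos"],2),o["moment"])
for n in ["scene","side","wrist"]:
    c=eyes.camera(n);pickle.dump(c,open(n+"2.pkl","wb"))
    if n=="scene": S=c["pixels"]
    if n=="side": D=c["pixels"]
a=cv2.resize(S[115:215,200:320],(480,400),interpolation=3); b=cv2.resize(D[170:270,265:345],(320,400),interpolation=3)
cv2.imwrite("pics/pre.png",np.hstack([a,b]))
E
```

```text
[[0.056, 0.998, 0.04], [0.818, -0.069, 0.571], [0.573, 0.0, -0.82]] [-0.23  0.35  1.57  0.61  1.37 -0.34] [-0.35879193 -0.0086466   0.03199359]
```

View pics/pre.png

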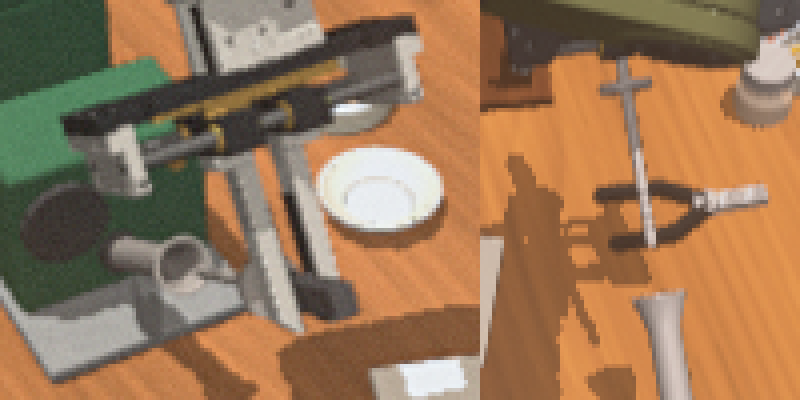

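Side crop: collar at (625,87), tip at (652,245), mouth centre at (660,297). Scene crop: tip near (203,271), mouth at (183,262). I'll compare these with the predicted projections.

```bash
python3 - <<'E'
from h import *
import pickle
S,D,W=[pickle.load(open(n+"2.pkl","rb")) for n in ("scene","side","wrist")]
o=ctrl.get_obs();Rm=R.from_euler("xyz",o["eef_rot"]).as_matrix()
x=-Rm[:,0];G=o["ee_pos"]+.003*Rm[:,2];T=G+.151*x;C=G+.046*x;print("tip",T.round(4),"collarface",C.round(4))
M=np.array([.545,-.0965,.115]);tz=np.array([.0571,.8172,.5736])
pd=lambda p:np.round((np.array(proj(D,p))-[265,170])*4+[480,0],1)
ps=lambda p:np.round((np.array(proj(S,p))-[200,115])*4,1)
for n,p in [("tip",T),("collarmid",C-.003*x),("mouth",M),("tube -90",M-.09*tz)]: print(n,"side",pd(p),"scene",ps(p))
print("tip in tube frame: axial",(T-M)@tz,"lateral",(T-M)-tz*((T-M)@tz))
# shaft centreline in side image by subpixel fit; tube centreline: grey (low sat) columns per row
g=cv2.cvtColor(D["pixels"],cv2.COLOR_BGR2HSV)
for r in list(range(194,232,3))+list(range(243,275,2)):
    m=np.where(g[r,296:322,1]<80)[0]+296 if r>240 else np.where(g[r,296:318,1]<80)[0]+296
    if len(m): print(r,m.min(),m.max(),end=" | ")
print()
for s in (.0,.03,.06,.09): print(s,np.round(proj(D,M-s*tz),2))
for k in (.05,.08,.11,.14): print(k,np.round(proj(D,G+k*x),2))
E
```

```text
tip [ 0.5468 -0.0714  0.1327] collarface [0.5527 0.0144 0.1929]
tip side [651.3 249.2] scene [199.5 267.6]
collarmid side [624.7  87.7] scene [269.4 282.3]
mouth side [658.8 295.4] scene [181.7 263.9]
tube -90 side [681.1 431.6] scene [134.3 254. ]
tip in tube frame: axial 0.03075557252460088 lateral [-1.19665988e-06 -2.04151673e-05  2.42065500e-05]
194 301 302 | 197 301 303 | 200 302 303 | 203 302 304 | 206 303 304 | 209 303 305 | 212 304 305 | 215 304 306 | 218 304 307 | 221 305 307 | 224 306 307 | 227 306 310 | 230 306 308 | 243 309 315 | 245 303 315 | 247 305 315 | 249 306 314 | 251 307 314 | 253 307 314 | 255 308 315 | 257 308 315 | 259 308 315 | 261 309 316 | 263 309 316 | 265 309 316 | 267 310 317 | 269 310 317 | 271 310 318 | 273 311 318 | 
0.0 [309.71 243.86]
0.03 [311.56 255.18]
0.06 [313.42 266.53]
0.09 [315.28 277.91]
0.05 [301.61 194.53]
0.08 [303.44 205.71]
0.11 [305.29 216.92]
0.14 [307.14 228.16]
```

Emit:
{"name": "pendant", "arguments": {
  "moves": [
    [[-0.005, 0, 0], [0, 0, 0]],
    [[-0.01, 0, 0], [0, 0, 0]],
    [[-0.01, 0, 0], [0, 0, 0]],
    [[-0.01, 0, 0], [0, 0, 0]],
    [[-0.01, 0, 0], [0, 0, 0]],
    [[-0.005, 0, 0], [0, 0, 0]],
    [[0, 0, 0], [0, 0, 0]]
  ]
}}

```text
time_s: 6.85
ee_pos: [0.5522, 0.0083, 0.1922]
eef_rot: [-3.141, -0.611, 1.499]
force: [-0.1, 0.1, -1.7]
grip_width: 0.0138
grip_force: 30.0
```

Emit:
{"name": "pendant", "arguments": {
  "moves": [
    [[-0.005, 0, 0], [0, 0, 0]],
    [[-0.005, 0, 0], [0, 0, 0]],
    [[-0.005, 0, 0], [0, 0, 0]],
    [[-0.005, 0, 0], [0, 0, 0]],
    [[0, 0, 0], [0, 0, 0]],
    [[0, 0, 0], [0, 0, 0]]
  ]
}}

```text
time_s: 7.45
ee_pos: [0.5511, -0.0074, 0.1813]
eef_rot: [-3.141, -0.611, 1.501]
force: [0.2, -0.4, -1.4]
grip_width: 0.0138
grip_force: 30.0
```

Emit:
{"name": "pendant", "arguments": {
  "moves": [
    [[-0.006, 0, 0], [0, 0, 0]],
    [[-0.006, 0, 0], [0, 0, 0]],
    [[-0.006, 0, 0], [0, 0, 0]],
    [[-0.006, 0, 0], [0, 0, 0]],
    [[-0.006, 0, 0], [0, 0, 0]],
    [[0, 0, 0], [0, 0, 0]],
    [[0, 0, 0], [0, 0, 0]]
  ]
}}

```text
time_s: 8.15
ee_pos: [0.5494, -0.032, 0.164]
eef_rot: [-3.141, -0.611, 1.5]
force: [0.9, 0.1, -1.3]
grip_width: 0.0141
grip_force: 30.0
```

Emit:
{"name": "pendant", "arguments": {
  "moves": [
    [[-0.004, 0, 0], [0, 0, 0]],
    [[-0.004, 0, 0], [0, 0, 0]],
    [[-0.004, 0, 0], [0, 0, 0]],
    [[-0.004, 0, 0], [0, 0, 0]],
    [[-0.004, 0, 0], [0, 0, 0]],
    [[0, 0, 0], [0, 0, 0]],
    [[0, 0, 0], [0, 0, 0]]
  ]
}}

```text
time_s: 8.85
ee_pos: [0.5483, -0.0483, 0.1526]
eef_rot: [-3.142, -0.611, 1.501]
force: [-0.9, 0.6, -1.2]
grip_width: 0.0138
grip_force: 30.0
```

Emit:
{"name": "pendant", "arguments": {
  "moves": [
    [[-0.003, 0, 0], [0, 0, 0]],
    [[-0.003, 0, 0], [0, 0, 0]],
    [[-0.003, 0, 0], [0, 0, 0]],
    [[-0.002, 0, 0], [0, 0, 0]],
    [[0, 0, 0], [0, 0, 0]],
    [[0, 0, 0], [0, 0, 0]]
  ]
}}

```text
time_s: 9.45
ee_pos: [0.5476, -0.0572, 0.1463]
eef_rot: [-3.142, -0.611, 1.501]
force: [-0.8, -0.2, -0.8]
grip_width: 0.0137
grip_force: 30.0
```

Emit:
{"name": "pendant", "arguments": {
  "moves": [
    [[-0.001, 0, 0], [0, 0, 0]],
    [[-0.001, 0, 0], [0, 0, 0]],
    [[-0.001, 0, 0], [0, 0, 0]],
    [[0, 0, 0], [0, 0, 0]],
    [[0, 0, 0], [0, 0, 0]]
  ]
}}

```text
time_s: 9.95
ee_pos: [0.5474, -0.0597, 0.1445]
eef_rot: [-3.142, -0.611, 1.501]
force: [0.2, 0.6, -1.4]
grip_width: 0.0137
grip_force: 30.0
```

Emit:
{"name": "pendant", "arguments": {
  "moves": [
    [[-0.001, 0, 0], [0, 0, 0]],
    [[-0.001, 0, 0], [0, 0, 0]],
    [[0, 0, 0], [0, 0, 0]],
    [[0, 0, 0], [0, 0, 0]]
  ]
}}

```text
time_s: 10.35
ee_pos: [0.5474, -0.0606, 0.1439]
eef_rot: [3.141, -0.612, 1.502]
force: [-2.0, 5.7, 3.8]
grip_width: 0.014
grip_force: 30.0
```

Emit:
{"name": "pendant", "arguments": {
  "moves": [
    [[-0.001, 0, 0], [0, 0, 0]],
    [[0, 0, 0], [0, 0, 0]],
    [[0, 0, 0], [0, 0, 0]]
  ]
}}

```text
time_s: 10.65
ee_pos: [0.5474, -0.0607, 0.1439]
eef_rot: [3.141, -0.614, 1.502]
force: [-1.9, 10.1, 8.1]
grip_width: 0.0137
grip_force: 30.0
```

```bash
python3 - <<'E'
from h import *
S=eyes.camera("scene")["pixels"];D=eyes.camera("side")["pixels"]
a=cv2.resize(S[135:215,200:290],(450,400),interpolation=3); b=cv2.resize(D[200:280,275:345],(350,400),interpolation=3)
cv2.imwrite("pics/seat.png",np.hstack([a,b]));print(ctrl.get_obs()["force"])
E
```

```text
[-1.4176285   9.97561142  7.30715602]
```

View pics/seat.png

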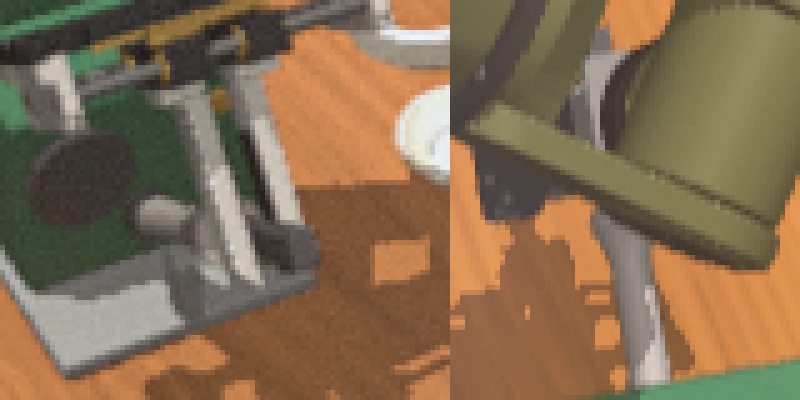

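The views are mostly blocked by the arm. The contact force (about 13 N along the axis) came at 136 mm of travel, which matches the predicted seat. Drawing out.

Emit:
{"name": "pendant", "arguments": {
  "moves": [
    [[0.002, 0, 0], [0, 0, 0]],
    [[0.004, 0, 0], [0, 0, 0]],
    [[0.008, 0, 0], [0, 0, 0]],
    [[0.012, 0, 0], [0, 0, 0]],
    [[0.014, 0, 0], [0, 0, 0]],
    [[0.014, 0, 0], [0, 0, 0]],
    [[0.014, 0, 0], [0, 0, 0]],
    [[0.014, 0, 0], [0, 0, 0]],
    [[0.014, 0, 0], [0, 0, 0]],
    [[0.014, 0, 0], [0, 0, 0]]
  ]
}}

```text
time_s: 11.75
ee_pos: [0.5536, 0.0288, 0.2067]
eef_rot: [3.141, -0.611, 1.501]
force: [0.7, -0.2, -1.6]
grip_width: 0.0138
grip_force: 30.0
```

Emit:
{"name": "pendant", "arguments": {
  "moves": [
    [[0.014, 0, 0], [0, 0, 0]],
    [[0.014, 0, 0], [0, 0, 0]],
    [[0.012, 0, 0], [0, 0, 0]],
    [[0.008, 0, 0], [0, 0, 0]],
    [[0.004, 0, 0], [0, 0, 0]],
    [[0, 0, 0], [0, 0, 0]],
    [[0, 0, 0], [0, 0, 0]]
  ]
}}

```text
time_s: 12.45
ee_pos: [0.5565, 0.0701, 0.2355]
eef_rot: [-3.141, -0.611, 1.5]
force: [-0.3, 0.6, -0.7]
grip_width: 0.0139
grip_force: 30.0
```

Emit:
{"name": "pendant", "arguments": {
  "moves": [
    [[0, 0, 0], [0, -0.05, 0]],
    [[0, 0, 0], [0, -0.1, 0]],
    [[0, 0, 0], [0, -0.11, 0]],
    [[0, 0, 0], [0, -0.11, 0]],
    [[0, 0, 0], [0, -0.11, 0]],
    [[0, 0, 0], [0, -0.09, 0]],
    [[0, 0, 0], [0, -0.041, 0]],
    [[0, 0, 0], [0, 0, 0]],
    [[0, 0, 0], [0, 0, 0]]
  ]
}}

```text
time_s: 13.35
ee_pos: [0.5565, 0.0701, 0.2354]
eef_rot: [-3.141, -0.001, 1.501]
force: [-0.0, -0.8, -1.6]
grip_width: 0.0136
grip_force: 30.0
```

Emit:
{"name": "pendant", "arguments": {
  "moves": [
    [[0.01, -0.016, 0], [0, 0, 0]],
    [[0.018, -0.028, 0], [0, 0, 0]],
    [[0.022, -0.034, 0], [0, 0, 0]],
    [[0.022, -0.034, 0], [0, 0, 0]],
    [[0.014, -0.022, 0], [0, 0, 0]],
    [[0.006, -0.01, 0], [0, 0, 0]],
    [[0, 0, 0.015], [0, 0, 0]],
    [[0, 0, 0.025], [0, 0, 0]],
    [[0, 0, 0.03], [0, 0, 0]],
    [[0, 0, 0.025], [0, 0, 0]]
  ]
}}

```text
time_s: 14.35
ee_pos: [0.4196, 0.1714, 0.1394]
eef_rot: [-3.141, -0.001, 1.499]
force: [-0.1, 0.8, -1.0]
grip_width: 0.0137
grip_force: 30.0
```

Emit:
{"name": "pendant", "arguments": {
  "moves": [
    [[0, 0, 0.016], [0, 0, 0]],
    [[0, 0, 0.008], [0, 0, 0]],
    [[0, 0, 0], [0, 0, 0]],
    [[0, 0, 0], [0, 0, 0]],
    [[0, 0, 0], [0, 0, 0]]
  ]
}}

```text
time_s: 14.85
ee_pos: [0.4199, 0.1721, 0.1177]
eef_rot: [3.14, -0.001, 1.501]
force: [-0.1, 0.7, -1.2]
grip_width: 0.0135
grip_force: 30.0
```

```bash
python3 - <<'E'
from h import *
import pickle
o=ctrl.get_obs();Rm=R.from_euler("xyz",o["eef_rot"]).as_matrix()
x=-Rm[:,0];G=o["ee_pos"]+.003*Rm[:,2];T=G+.151*x;print("tip",T.round(4))
ims=[]
for n,(r,cc) in {"scene":(170,250),"side":(170,200)}.items():
    c=eyes.camera(n);pickle.dump(c,open(n+"3.pkl","wb"))
    ims.append(cv2.resize(c["pixels"][r:r+110,cc:cc+110],(396,396),interpolation=3))
    f=lambda p:np.round((np.array(proj(c,p))-[cc,r])*3.6,1)
    print(n,"tip",f(T),"collar",f(G+.043*x),"tile",f([.409,.021,.008]))
cv2.imwrite("pics/end.png",np.hstack(ims))
E
```

```text
tip [0.4093 0.0215 0.1146]
scene tip [250.5  68.4] collar [342.7 173.9] tile [239.5 176.7]
side tip [177.1 181. ] collar [156.2  76.6] tile [183.  261.2]
```

View pics/end.png

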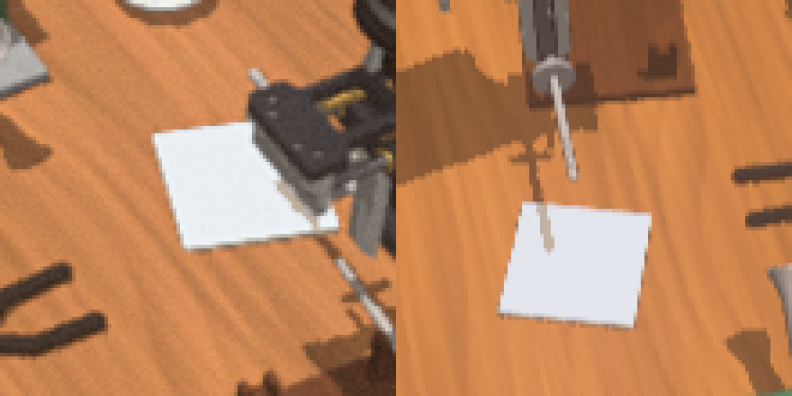

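Tip found at scene (250,70) and side (178,180), both as predicted for a level rod. The tile centre is at side (180,264), so the tip stands over the tile at about 106 mm.

Emit:
{"name": "pendant", "arguments": {
  "moves": [
    [[0, 0, 0], [0, 0, 0]],
    [[0, 0, 0], [0, 0, 0]],
    [[0, 0, 0], [0, 0, 0]]
  ]
}}

```text
time_s: 15.25
ee_pos: [0.4194, 0.1721, 0.1169]
eef_rot: [3.141, -0.0, 1.501]
force: [-0.5, -0.7, -2.1]
grip_width: 0.0138
grip_force: 30.0
```

```bash
python3 -c "
from station import ctrl
print(ctrl.hand_in())"
```

```text
the job is handed in; nothing more can be done
None
```

I slid the gauge rod down the tube until it stopped, at the depth expected for the collar on the rim (judged by force and travel, as the arm blocked the view), drew it out, and handed in at 15 s with it held level, its tip about 10.6 cm above the middle of the tile; no verdict came back.

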